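Drop a batch of three glass blanks

ROBOT

A 6-joint arm with a two-finger parallel gripper is mounted at the origin on the work surface. World frame = base frame: x ahead of the robot, y to its left, z up, the work surface at z = 0. Lengths are in m, angles in rad, forces in N, time in s.
With the tool pointing down it reaches from about 0.25 to 0.725 m from the base axis. Payload 4 kg.
Tool frame: the origin (TCP) lies on the centre line of the jaws, within the pads' length; the fingertips stand 17 mm ahead of it and the grasp point (between the pads) lies 2 mm behind it; z points along the fingers, y is the line along which they close (so a half turn about z gives the same grasp; the last joint's range is limited). The gripper opens to 85 mm and grips with 20 to 120 N. Pads are 22 mm wide; open, the fingers measure 114 mm over their backs; the gripper's body (76 mm by 85 mm) begins 54 mm behind the grasp point. The pads swing forward as they close: fully open they stand 13 mm farther back than shut.
Start: joints at [-1.314, 0.241, 0.005, 1.335, 0, 1.571], TCP at [0.127, -0.484, 0.248] pointing down, gripper open.
Joint ranges: [-2.72, 2.72], [-1.05, 1.87], [-1.09, 1.28], [-1.99, 2.15], [-1.42, 1.44], [-3.14, 3.14]. Speed limits (rad/s): [2.79, 2.79, 3.14, 3.14, 3.14, 3.14].

INTERFACE

Orientations are given as a unit quaternion [x, y, z, w].
In Python, from workcell import get_obs, imaging, order gives the robot as it stands.
- The arm moves only by the tool apply_moves, never from a script. Its argument "targets" is a list that holds one entry, the list of rows, each a list of 5 numbers: the shift along the world's x, y, z in units of 40 mm (1.0 is 40 mm), then the turn about the world's z in degrees, then the gripper command: -1 is shut, 1 is fully open, values between are in proportion. In form: [[[dx, dy, dz, turn, fingers], ...]]. A call has 1 to 8 rows; each row shifts and turns the commanded pose from where the row before left it; what a row does not reach is not made up. A row lasts 1/12 s, in which the tool goes at most 41.7 mm and 7.16 degrees, less where a joint would pass 70% of its speed; a pose out of reach is approached as far as the arm can. A call is refused whole if a number of a shift passes 1 or a number of a turn 7.16, either way. A call with a gripper value outside its range is refused whole. The fingers move at their own pace and stop on an object; the grip force is fixed at half the most. Time passes only in rows, so rows that do not move let the fingers close. It gives the time, the measured TCP pose, the force, the opening and the grip force at its end, in the units of the state.
- get_obs(): the state, without advancing time (a new reading comes with each control period).
- imaging.camera(name): name is "side" or "top"; returns (picture, depth): 384x512x3 uint8, blue, green, red; 384x512 float32, m along the optical axis (not along the pixel's ray), 0 where there is no reading.
- imaging.get_calibration(name): a dict with "camera_matrix" (3x3 intrinsics, pixels), "eye" and "rotation" of the camera in the world. Camera axes: x right, y down, z forward; pixel columns grow to the right and rows downward; lengths in m; the calibration is good to about 2 mm. A picture is of the moment at which its call begins. get_calibration takes no time and is no camera call.
- order.job_done(): hands the job in; it is judged then, once.
The state is a dict: "clock": time; "joint_pos": joint angles; "joint_vel": joint speeds; "tau": joint torques, N m; "eef_pos": TCP position; "tool_rot": TCP orientation; "ft_force": force on the tool from outside, world axes, zero at the start; "ft_torque": the same for the moment, N m; "grip_width": finger opening in m; "grasp_force": force on a finger pad.
Only numpy, scipy, OpenCV 4.12 (cv2) and the standard library are available. Lean on these libraries where they do the work, as an engineer would, in place of code of your own. Each camera call takes 0.05 s, during which the arm holds its last target. There are 200 camera calls.

TASK

Count exactly three of the blue glass discs into the hopper of the drop box while its gate is shut, leaving the fourth blue disc, the amber ones and everything else where they lie. Then take the gate's black handle and pull the spring-return gate out until its red pointer lines meet the red marks on the rails, so that all three drop into the box below. Finish while still holding the gate there with the gripper: do not let it go.

Things in the scene. Friction and masses are not known exactly. Their poses are not given: they have to be found in the camera images.
- dropbox: The fixed batch drop box on the table, plywood base 210 x 130 mm; place and turn vary. Origin: centre of its underside, z up. Open-topped hopper above, clear plastic catch box below it (150 mm along its x, 90 mm along its y inside, floor at z = 6 mm), gate between them that slides out towards the box's own -y.
- hopper (a point): Centre of the hopper floor (top of the shut gate), 75 mm above the table, straight above the box's origin. Inside the hopper is 150 mm along the box's x by 62 mm along its y; its 5 mm walls (orange along the long sides, clear at the ends) reach up to 95 mm above the table.
- mark (a point): The red line on one of the two white rails (the other rail has one too, across the gate), top at 84 mm above the table; the rails run along the box's y at x = +-88 mm, out to y = -155 mm. The gate is right when the red lines on its top, near its side edges, stand beside these.
- gate_grip (a point): Grip point on the gate's black upright handle, 105 mm above the table, 110 mm from the box's origin towards its -y when shut; it moves with the gate. The handle is 50 mm wide along the box's x, 16 mm thick along its y (the pulling direction) and reaches from 75 to 120 mm above the table.
- gate (a joint): How far the aluminium gate is pulled out, m: 0 = shut, stop at 0.085. At 0.065 the red pointer lines on the gate stand beside the red marks on the rails and the hopper is fully open underneath. A spring always pulls it shut: about 3 N at 0, 8.5 N at the mark; it snaps shut if let go.
- blue0_center (a point): Centre of a cobalt blue glass disc, 38 mm across, 14 mm thick, 40 g (mass varies somewhat), lying flat on the table. The four blue discs are alike.
- blue1_center (a point): Centre of a cobalt blue glass disc, 38 mm across, 14 mm thick, 40 g (mass varies somewhat), lying flat on the table. The four blue discs are alike.
- blue2_center (a point): Centre of a cobalt blue glass disc, 38 mm across, 14 mm thick, 40 g (mass varies somewhat), lying flat on the table. The four blue discs are alike.
- blue3_center (a point): Centre of a cobalt blue glass disc, 38 mm across, 14 mm thick, 40 g (mass varies somewhat), lying flat on the table. The four blue discs are alike.
- amber0_center (a point): Centre of an amber glass disc, same size as the blue ones, lying among them; not wanted.
- amber1_center (a point): Centre of an amber glass disc, same size as the blue ones, lying among them; not wanted.
- jar: Bystander: a jar with red cap, 64 mm across, 60 mm high; origin under its centre.
- cutter: Bystander: a green-handled hand tool, 170 mm long, lying on the table; origin on the table near its middle, handle towards its -x.
- wrench: Bystander: a steel wrench 160 mm long, lying on the table; origin near its middle.
- runner: Bystander: an orange plastic block 90 x 30 x 18 mm; origin under its centre.
- pot: Bystander: a white plastic pot, 100 mm across, 85 mm high; origin under its centre.
There are look-alikes about, which are no part of the job. What is shaped like the part that bears blue2_center but green is not meant. Leave any pink look-alike of the part that bears blue3_center alone.

How it is judged:
By the outcome, as a careful person would: the job done as asked, in the order asked, and still so for the second after the job is handed in, while the arm keeps its last pose, push and grip.
It also fails if it takes over 72 s, if anything falls off the work surface, if the arm or the gripper's body presses on something with over 40 N, if the wrist force passes 120 N, or if a joint passes its speed limit or range.

## Working session

There is one attempt and no reset: what is moved stays moved. The work goes in short steps, Python scripts to look and compute and a tool call to move; the robot and the scene stay as the last step left them, time stands still between calls to the robot, and variables do not carry over. Pictures are saved under pics/ and viewed, at most 10 in all, crops included, and the job is handed in when it is done.

Besides the shell and the picture viewer there is one more tool, called after "Call:" as name([rows], argument=value, ...), one row to a line, values as JSON. apply_moves: Moves the arm, as the interface text tells. Its arguments: {"type":"object","properties":{"targets":{"type":"array","items":{"type":"array","items":{"type":"array","items":{"type":"number"}}}}},"required":["targets"]}

```bash
mkdir -p pics; ls; cat > h.py <<'E'
import numpy as np, cv2
from workcell import get_obs, imaging, order
def shot(n,name):
    p,d=imaging.camera(n); cv2.imwrite('pics/'+name+'.png',p); np.savez('pics/'+name+'.npz',p=p,d=d); return p,d
def cal(n):
    c=imaging.get_calibration(n); return np.array(c['camera_matrix']),np.array(c['eye']),np.array(c['rotation'])
def ray(n,u,v,z):
    K,e,R=cal(n); r=R@np.linalg.inv(K)@np.array([u,v,1.]); return e+r*(z-e[2])/r[2]
def proj(n,P):
    K,e,R=cal(n); q=K@(R.T@(np.array(P)-e)); return q[:2]/q[2]
E
python3 - <<'E'
from h import *
for n in('top','side'):
    shot(n,n+'0'); K,e,R=cal(n); print(n,K.tolist(),e,R.tolist())
o=get_obs(); print({k:np.round(v,3).tolist() for k,v in o.items()})
E
```

```text
pics
top [[367.0695233172282, 0.0, 257.222272314901], [0.0, 367.0695233172282, 198.40895841167298], [0.0, 0.0, 1.0]] [0.40038951 0.03225705 1.24348479] [-0.7035743796557276, 0.7082061624316698, -0.0476203712269578, 0.03405031615230782]
side [[491.94319307260986, 0.0, 248.71521432687098], [0.0, 491.94319307260986, 185.39101005137704], [0.0, 0.0, 1.0]] [ 0.29709862 -1.03266664  1.11682999] [0.9123147409337556, -0.11167364497791576, 0.03736002415509045, -0.3921926045802645]
{'clock': 0.1, 'joint_pos': [-1.314, 0.241, 0.004, 1.335, 0.0, 1.571], 'joint_vel': [0.002, -0.001, 0.005, -0.001, 0.001, -0.001], 'tau': [-0.001, -37.314, 25.301, 0.011, 0.0, -0.0], 'eef_pos': [0.127, -0.483, 0.247], 'tool_rot': [0.992, 0.128, -0.0, -0.001], 'ft_force': [0.132, 0.73, 0.106], 'ft_torque': [-0.073, -0.029, 0.003], 'grasp_force': 0.0, 'grip_width': 0.085}
```

View pics/top0.png

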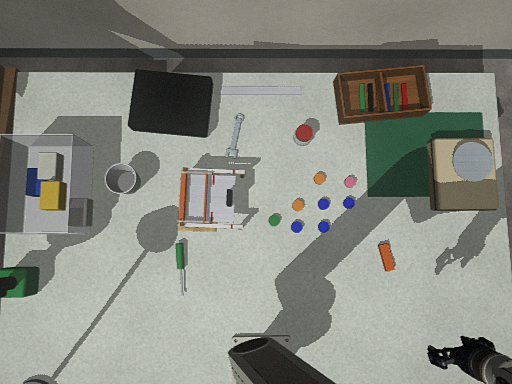

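View pics/side0.png

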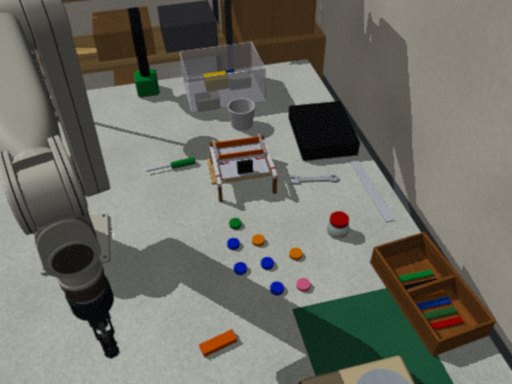

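Top view: blue discs are near (323,204), (349,202), (297,227) and (323,227). Ambers are at (319,178) and (298,205), with the look-alikes green (275,219) and pink (350,181). The box is around (210,200), with its black handle at (229,198) pointing image-right. Side view: the blues are at (233,244), (240,268), (267,263) and (277,288).

```bash
cat > h.py <<'E'
import numpy as np, cv2
from scipy.spatial.transform import Rotation as Ro
from workcell import get_obs, imaging, order
def shot(n,name):
    p,d=imaging.camera(n); cv2.imwrite('pics/'+name+'.png',p); np.savez('pics/'+name+'.npz',p=p,d=d); return p,d
def cal(n):
    c=imaging.get_calibration(n); return np.array(c['camera_matrix']),np.array(c['eye']),Ro.from_quat(c['rotation']).as_matrix()
def ray(n,u,v,z):
    K,e,R=cal(n); r=R@np.linalg.inv(K)@np.array([u,v,1.]); return e+r*(z-e[2])/r[2]
def proj(n,P):
    K,e,R=cal(n); q=K@(R.T@(np.array(P)-e)); return q[:2]/q[2]
def blobs(p,lo,hi,amin=20,roi=None):
    m=cv2.inRange(cv2.cvtColor(p,cv2.COLOR_BGR2HSV),lo,hi)
    n,l,s,c=cv2.connectedComponentsWithStats(m)
    return [(c[i].round(1),s[i,4],s[i,2:4]) for i in range(1,n) if s[i,4]>=amin]
E
python3 - <<'E'
from h import *
C={'blue':((110,150,80),(130,255,255)),'orange':((5,130,110),(22,255,255)),'green':((50,100,50),(80,255,255)),'pink':((150,70,100),(175,255,255)),'red':((0,120,90),(4,255,255)),'red2':((175,120,90),(180,255,255))}
for n in('top','side'):
    p=np.load(f'pics/{n}0.npz')['p']
    for k,(a,b) in C.items():
        for c,s,w in blobs(p,a,b,15 if 'red' not in k else 3):
            z={'red':.084,'red2':.084}.get(k,.012); P=ray(n,*c,z)
            if 130<c[0]<400 and 120<c[1]<360: print(n,k,c,s,w,P.round(4)[:2])
p=np.load('pics/top0.npz')['p']
a=cv2.resize(p[150:250,165:265],(500,500),interpolation=cv2.INTER_CUBIC)
s=np.load('pics/side0.npz')['p'];b=cv2.resize(s[120:220,190:290],(500,500),interpolation=cv2.INTER_CUBIC)
cv2.imwrite('pics/crop0.png',cv2.resize(np.hstack([a,b]),(800,400)))
c=cv2.resize(p[160:250,260:370],(770,630)[:2]); cv2.imwrite('pics/crop1.png',cv2.resize(c,(660,540)))
E
```

```text
top blue [323.  203.7] 90 [11 11] [ 0.524  -0.2144]
top blue [348.5 202.5] 91 [12 10] [ 0.5276 -0.3013]
top blue [296.2 226.7] 89 [11 11] [ 0.447 -0.122]
top blue [323.1 226.5] 89 [11 11] [ 0.4471 -0.2126]
top orange [181.9 196.4] 217 [ 8 47] [0.5515 0.2616]
top orange [204.8 197.9] 73 [ 4 50] [0.546  0.1847]
top orange [318.9 178.2] 96 [11 11] [ 0.6115 -0.2029]
top orange [297.5 205. ] 94 [11 11] [ 0.5201 -0.1279]
top orange [386.4 256.8] 248 [16 28] [ 0.3447 -0.4218]
top green [273.5 220.3] 90 [11 11] [ 0.469  -0.0461]
top green [178.9 255.2] 150 [ 7 26] [0.3557 0.2684]
top pink [349.8 181.7] 95 [11 11] [ 0.599  -0.3084]
top red [303.7 132.4] 218 [17 16] [ 0.7505 -0.1436]
top red [233.4 171.3] 7 [2 4] [0.6228 0.0851]
top red [213. 179.] 9 [1 9] [0.5981 0.1502]
top red [211.2 213.7] 6 [2 5] [0.4871 0.1552]
top red [211. 219.] 3 [1 3] [0.4704 0.1557]
top red [231.  225.5] 4 [1 4] [0.4495 0.0927]
side blue [233.  242.9] 102 [12 11] [ 0.4461 -0.1234]
side blue [266.7 262.4] 114 [13 12] [ 0.5226 -0.2157]
side blue [239.8 267.4] 113 [13 12] [ 0.4459 -0.2139]
side blue [276.7 287.2] 124 [13 12] [ 0.5271 -0.302 ]
side orange [237.8 139.3] 55 [44  8] [0.5648 0.3454]
side orange [238.5 152.3] 51 [45  8] [0.5512 0.2732]
side orange [212.8 176.5] 15 [3 8] [0.441  0.1724]
side orange [257.6 239. ] 104 [13 11] [ 0.5189 -0.1269]
side orange [295.3 252.6] 111 [14 10] [ 0.6102 -0.2023]
side orange [217.2 341.3] 405 [38 26] [ 0.3431 -0.4179]
side green [182.9 161.8] 137 [24 11] [0.3548 0.2724]
side green [234.6 222.7] 97 [12 11] [ 0.4673 -0.0475]
side green [382.6 331.2] 5369 [150  95] [ 0.745  -0.4908]
side pink [303.  283.7] 140 [14 13] [ 0.5985 -0.3086]
side red [338.8 218. ] 212 [19 14] [ 0.7462 -0.1682]
side red2 [223. 163.] 3 [3 1] [0.4749 0.1486]
```

View pics/crop0.png

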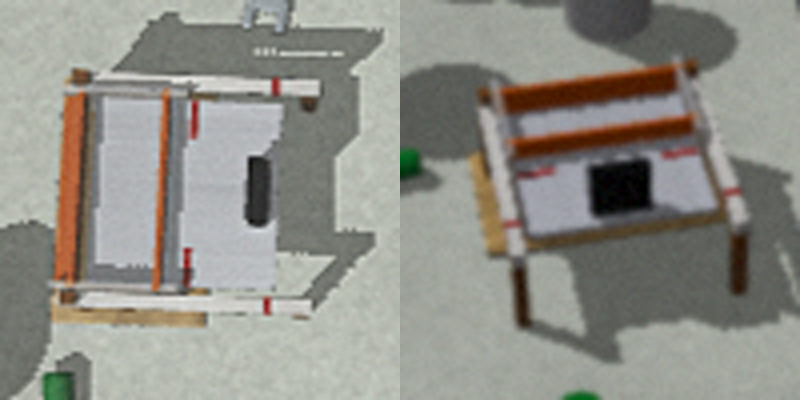

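View pics/crop1.png

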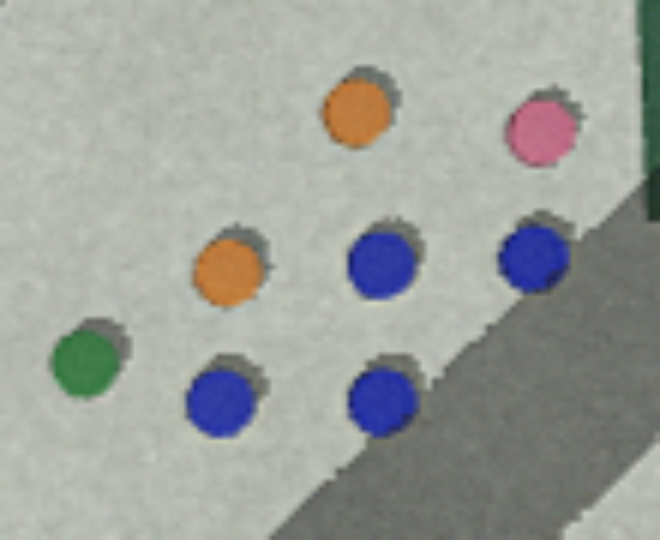

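The crop confirms four cobalt blue discs, two ambers, one green and one pink. The two views agree on the disc positions within 3 mm. I'll take A (0.447,-0.123), B (0.446,-0.213) and C (0.523,-0.215), and leave D (0.527,-0.302). Next is the box pose.

```bash
python3 - <<'E'
from h import *
for n,(u0,u1,v0,v1) in {'top':(222,236,185,212),'side':(234,256,155,180)}.items():
    p=np.load(f'pics/{n}0.npz')['p']; g=p.max(2)
    m=np.zeros_like(g); m[v0:v1,u0:u1]=(g[v0:v1,u0:u1]<70)
    k,l,s,c=cv2.connectedComponentsWithStats(m); i=1+np.argmax(s[1:,4]); print(n,'handle',c[i],s[i])
    for z in(.12,.1): print(z,ray(n,*c[i],z).round(4))
    x,y,w,h,_=s[i]
    if n=='top':
        for u,v in((x,y),(x+w,y),(x,y+h),(x+w,y+h)): print(ray(n,u-.5,v-.5,.12).round(4))
p=np.load('pics/top0.npz')['p'].astype(int); s=np.load('pics/side0.npz')['p'].astype(int)
# red marks, weighted by redness
for n,q,bs in(('top',p,((230,237,166,176),(228,234,221,230),(211,216,174,186),(208,214,209,224))),('side',s,((212,222,170,182),(275,288,163,174),(218,232,158,168),(256,268,152,164)))):
    for (a,b,c,d) in bs:
        r=q[c:d,a:b]; w=np.clip(r[...,2]-np.maximum(r[...,1],r[...,0])-25,0,None); Y,X=np.mgrid[c:d,a:b]
        u,v=(X*w).sum()/w.sum(),(Y*w).sum()/w.sum(); print(n,round(u,1),round(v,1),w.sum(),[ray(n,u,v,z).round(4)[:2] for z in(.084,.076)])
# orange walls
for c in((181.9,196.4),(204.8,197.9)): print(ray('top',*c,.095))
E
```

```text
top handle [228.97647059 197.2       ] [227 189   5  18  85]
0.12 [0.535  0.0971 0.12  ]
0.1 [0.5374 0.0983 0.1   ]
[0.5621 0.1048 0.12  ]
[0.562  0.0893 0.12  ]
[0.5063 0.1047 0.12  ]
[0.5062 0.0893 0.12  ]
side handle [244.92346939 166.5255102 ] [237 160  16  14 196]
0.12 [0.5306 0.0741 0.12  ]
0.1 [0.5352 0.0963 0.1   ]
top 233.4 171.1 471 [array([0.6235, 0.0851]), array([0.625 , 0.0854])]
top 231.3 225.9 460 [array([0.4482, 0.0919]), array([0.4485, 0.0923])]
top 213.1 179.4 964 [array([0.5968, 0.1498]), array([0.5981, 0.1507])]
top 211.3 215.0 744 [array([0.483, 0.155]), array([0.4836, 0.1558])]
side 215.6 176.1 411 [array([0.4405, 0.0936]), array([0.4416, 0.1024])]
side nan nan 0 [array([nan, nan]), array([nan, nan])]
side 224.1 161.3 411 [array([0.4799, 0.156 ]), array([0.4813, 0.1653])]
side 259.2 155.9 665 [array([0.5958, 0.153 ]), array([0.5981, 0.1622])]
[0.54129644 0.24618224 0.095     ]
[0.53616315 0.17441195 0.095     ]<stdin>:15: RuntimeWarning: invalid value encountered in scalar divide
```

Call:
apply_moves([
  [[0.6,0.7,0,6,0.4],[0.6,0.7,0,6,0.4],[0.6,0.7,0,6,0.4],[0.6,0.7,0,6,0.4],[0.6,0.7,0,6,0.4],[0.6,0.7,0,6,0.4],[0.6,0.7,0,6,0.4],[0.6,0.7,0,6,0.4]],
])

```text
clock: 0.77
eef_pos: [0.3195, -0.2579, 0.2481]
tool_rot: [0.853, 0.522, -0.0, -0.0]
ft_force: [1.0, -1.0, 0.5]
grip_width: 0.06
grasp_force: 0.0
```

Call:
apply_moves([
  [[0.6,0.7,-0.4,6,0.4],[0.6,0.7,-0.4,6,0.4],[0.6,0.7,-0.4,6,0.4],[0.6,0.7,-0.4,6,0.4],[0.6,0.5,-0.6,0.9,0.4],[0.2,0.2,-0.6,0,0.4],[0,0,0,0,0.4],[0,0,0,0,0.4]],
])

```text
clock: 1.43
eef_pos: [0.4456, -0.1187, 0.1348]
tool_rot: [0.721, 0.693, -0.001, -0.002]
ft_force: [0.6, 0.1, 0.1]
grip_width: 0.06
grasp_force: 0.0
```

```bash
cat >> h.py <<'E'
def st():
    o=get_obs(); y=Ro.from_quat(o['tool_rot']).as_matrix()[:,1]
    print(round(o['clock'],2),np.round(o['eef_pos'],4),'ang',round(np.degrees(np.arctan2(y[1],y[0])),1),'w',round(o['grip_width'],4),'gf',round(o['grasp_force'],1),'F',np.round(o['ft_force'],1),'j',np.round(o['joint_pos'],2))
E
python3 -c "from h import *;st()"
```

```text
1.43 [ 0.4456 -0.1187  0.1348] ang -2.3 w 0.06 gf 0.0 F [0.6 0.1 0.1] j [-0.26  0.25 -0.29  1.03 -0.    1.35]
```

Call:
apply_moves([
  [[0.03,-0.1,-0.8,0,0.4],[0,0,-0.8,0,0.4],[0,0,-0.8,0,0.4],[0,0,-0.55,0,0.4],[0,0,0,0,0.4],[0,0,0,0,-1],[0,0,0,0,-1],[0,0,0,0,-1]],
])

```text
clock: 2.1
eef_pos: [0.4499, -0.1246, 0.0208]
tool_rot: [0.722, 0.692, 0.001, 0.002]
ft_force: [-1.1, -0.4, -0.8]
grip_width: 0.0355
grasp_force: 59.8
```

Call:
apply_moves([
  [[0,0,0,0,-1],[0,0,0,0,-1],[0,0,0,0,-1]],
])

```text
clock: 2.35
eef_pos: [0.45, -0.1246, 0.0207]
tool_rot: [0.722, 0.692, 0.001, 0.002]
ft_force: [-0.6, -0.9, 7.6]
grip_width: 0.0355
grasp_force: 60.5
```

Call:
apply_moves([
  [[0,0,0.3,0,-1],[0,0,0.6,0,-1],[0,0,0.8,0,-1],[0,0,0.8,0,-1],[0,0,0.8,0,-1],[0,0,0.7,0,-1],[0,0,0,0,-1]],
])

```text
clock: 2.93
eef_pos: [0.4523, -0.1247, 0.1856]
tool_rot: [0.722, 0.692, 0.004, 0.006]
ft_force: [1.0, 0.6, 0.1]
grip_width: 0.035
grasp_force: 59.9
```

```bash
python3 - <<'E'
from h import *
st(); s,_=shot('side','s1'); P=get_obs()['eef_pos']; u,v=proj('side',P).astype(int); print(u,v)
cv2.imwrite('pics/s1c.png',cv2.resize(s[v-60:v+60,u-80:u+80],(640,480),interpolation=cv2.INTER_CUBIC))
print(blobs(s,(110,150,80),(130,255,255)))
E
```

```text
2.93 [ 0.4523 -0.1247  0.1856] ang -2.4 w 0.035 gf 59.9 F [1.  0.6 0.1] j [-0.27  0.21 -0.2   1.14  0.    1.34]
232 201
[(array([232.1, 202.3]), np.int32(106), array([14, 11], dtype=int32)), (array([266.8, 262.4]), np.int32(111), array([13, 13], dtype=int32)), (array([239.6, 267.4]), np.int32(113), array([13, 13], dtype=int32)), (array([276.5, 287.3]), np.int32(125), array([13, 13], dtype=int32)), (array([439.4, 301.6]), np.int32(62), array([23,  8], dtype=int32))]
```

View pics/s1c.png

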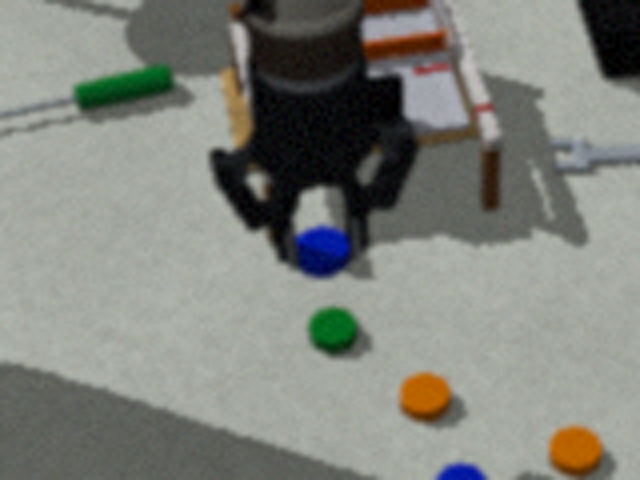

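The picture shows the blue disc (232,202) held centred between the fingers. The other discs haven't moved. On to the hopper.

Call:
apply_moves([
  [[0.05,0.5,0,0,-1],[0.1,0.9,0,0,-1],[0.1,0.9,0,0,-1],[0.15,0.9,0,0,-1],[0.15,0.9,0,0,-1],[0.15,0.9,0,0,-1],[0.1,0.9,0,0,-1],[0.1,0.9,0,0,-1]],
])

```text
clock: 3.65
eef_pos: [0.4835, 0.15, 0.1775]
tool_rot: [0.722, 0.692, -0.001, -0.0]
ft_force: [0.6, -1.0, 0.1]
grip_width: 0.035
grasp_force: 59.9
```

Call:
apply_moves([
  [[0.1,0.8,0,0,-1],[0.05,0.5,0,0,-1],[0,0.2,0,0,-1],[0,0,0,0,-1],[0,0,0,0,-1],[0,0,0,0,-1]],
])

```text
clock: 4.15
eef_pos: [0.4897, 0.2071, 0.1779]
tool_rot: [0.722, 0.692, -0.001, -0.0]
ft_force: [-0.4, 0.3, 0.9]
grip_width: 0.0351
grasp_force: 59.9
```

```bash
python3 -c "from h import *;st();s,_=shot('side','s2');print(blobs(s,(110,150,80),(130,255,255)))"
```

```text
4.15 [0.4897 0.2071 0.1779] ang -2.5 w 0.0351 gf 59.9 F [-0.4  0.3  0.9] j [ 0.4   0.34 -0.04  1.19 -0.    2.01]
[(array([221.9, 129.8]), np.int32(63), array([11,  8], dtype=int32)), (array([266.7, 262.2]), np.int32(110), array([13, 12], dtype=int32)), (array([239.7, 267.4]), np.int32(117), array([13, 13], dtype=int32)), (array([276.5, 287.6]), np.int32(136), array([14, 13], dtype=int32)), (array([435.1, 302.9]), np.int32(106), array([32, 11], dtype=int32))]
```

Call:
apply_moves([
  [[0.1,0.05,-0.5,0,-1],[0,0,-0.7,0,-1],[0,0,-0.35,0,-1],[0,0,0,0,-1],[0,0,0,0,-1],[0,0,0,0,0.2],[0,0,0,0,0.2],[0,0,0,0,0.2]],
])

```text
clock: 4.87
eef_pos: [0.4953, 0.2106, 0.1179]
tool_rot: [0.722, 0.692, 0.001, 0.001]
ft_force: [-0.6, -0.1, 0.1]
grip_width: 0.0513
grasp_force: 0.0
```

Call:
apply_moves([
  [[0,0,0,0,0.2],[0,0,0.8,0,0.4],[0,-0.2,0.8,0,0.4],[-0.1,-0.8,0.2,0,0.4],[-0.1,-1,0,0,0.4],[-0.1,-1,0,0,0.4],[-0.1,-1,0,0,0.4],[-0.1,-1,0,0,0.4]],
])

```text
clock: 5.53
eef_pos: [0.474, 0.009, 0.1892]
tool_rot: [0.721, 0.693, 0.001, 0.001]
ft_force: [0.6, 0.3, -0.3]
grip_width: 0.0598
grasp_force: 0.0
```

Call:
apply_moves([
  [[-0.1,-1,0,0,0.4],[-0.1,-1,0,0,0.4],[-0.1,-1,0,0,0.4],[-0.1,-1,-0.2,0,0.4],[-0.1,-0.8,-0.4,0,0.4],[0,-0.4,-0.6,0,0.4],[0,0,0,0,0.4],[0,0,0,0,0.4]],
])

```text
clock: 6.2
eef_pos: [0.4531, -0.1979, 0.1396]
tool_rot: [0.722, 0.691, -0.0, -0.001]
ft_force: [0.3, 0.9, 0.6]
grip_width: 0.0602
grasp_force: 0.0
```

```bash
python3 - <<'E'
from h import *
st()
for n in('top','side'):
    p,_=shot(n,n+'3')
    for c,s,w in blobs(p,(110,150,80),(130,255,255)):
        if 140<c[0]<380: print(n,c,s,ray(n,*c,.012).round(4)[:2],ray(n,*c,.088).round(4)[:2])
E
```

```text
6.2 [ 0.4531 -0.1979  0.1396] ang -2.5 w 0.0602 gf 0.0 F [0.3 0.9 0.6] j [-0.41  0.31 -0.2   1.07  0.    1.2 ]
top [321.9 203.6] 70 [ 0.5244 -0.2107] [ 0.5167 -0.1957]
top [193.1 211.4] 104 [0.5006 0.2234] [0.4944 0.2116]
top [321.1 227.5] 37 [ 0.4438 -0.2058] [ 0.4411 -0.1911]
side [266.8 262.2] 109 [ 0.523  -0.2151] [ 0.5075 -0.2713]
side [239.7 267.4] 116 [ 0.4456 -0.2138] [ 0.4354 -0.2701]
side [276.5 287.4] 127 [ 0.5264 -0.3025] [ 0.5106 -0.3527]
```

Call:
apply_moves([
  [[-0.17,-0.38,-0.4,0,0.4],[0,0,-0.8,0,0.4],[0,0,-0.9,0,0.4],[0,0,-0.6,0,0.4],[0,0,-0.3,0,0.4],[0,0,0,0,-1],[0,0,0,0,-1],[0,0,0,0,-1]],
])

```text
clock: 6.97
eef_pos: [0.4491, -0.2126, 0.0221]
tool_rot: [0.721, 0.693, 0.001, 0.001]
ft_force: [-0.3, -0.1, -1.1]
grip_width: 0.0351
grasp_force: 59.8
```

Call:
apply_moves([
  [[0,0,0,0,-1],[0,0,0,0,-1],[0,0,0.3,0,-1],[0,0,0.6,0,-1],[0,0,0.9,0,-1],[0,0,0.9,0,-1],[0,0,0.9,0,-1],[0,0.2,0.3,0,-1]],
])

```text
clock: 7.63
eef_pos: [0.4504, -0.207, 0.183]
tool_rot: [0.722, 0.692, 0.002, 0.005]
ft_force: [0.5, 0.2, -0.1]
grip_width: 0.0349
grasp_force: 59.9
```

```bash
python3 - <<'E'
from h import *
st()
P=get_obs()['eef_pos']; print(proj('side',P))
p,_=shot('side','side4')
for c,s,w in blobs(p,(110,150,80),(130,255,255)):
        if 140<c[0]<380: print(c,s,ray('side',*c,P[2]-.003).round(4)[:2])
E
```

```text
7.63 [ 0.4504 -0.207   0.183 ] ang -2.5 w 0.0349 gf 59.9 F [ 0.5  0.2 -0.1] j [-0.43  0.26 -0.14  1.16 -0.    1.18]
[238.78913791 224.00729072]
[238.5 227.3] 115 [ 0.4477 -0.2151]
[266.8 262.3] 111 [ 0.4886 -0.3396]
[276.6 287.4] 128 [ 0.4918 -0.4135]
```

Call:
apply_moves([
  [[0.1,0.5,0,0,-1],[0.3,0.9,0,0,-1],[0.3,0.9,0,0,-1],[0.3,0.9,0,0,-1],[0.3,0.9,0,0,-1],[0.3,0.9,0,0,-1],[0.3,0.9,0,0,-1],[0.3,0.9,0,0,-1]],
])

```text
clock: 8.35
eef_pos: [0.5354, 0.0689, 0.1761]
tool_rot: [0.722, 0.692, -0.0, 0.0]
ft_force: [1.1, -0.1, -0.6]
grip_width: 0.035
grasp_force: 59.9
```

Call:
apply_moves([
  [[0.3,0.9,0,0,-1],[0.3,0.9,0,0,-1],[0.3,0.9,0,0,-1],[0.2,0.5,0,0,-1],[0.1,0.2,0,0,-1],[0,0,0,0,-1],[0,0,0,0,-1],[0,0,0,0,-1]],
])

```text
clock: 9.02
eef_pos: [0.5828, 0.2016, 0.176]
tool_rot: [0.722, 0.692, -0.001, -0.0]
ft_force: [-0.8, 0.1, -0.1]
grip_width: 0.035
grasp_force: 59.9
```

Call:
apply_moves([
  [[0,0.1,-0.5,0,-1],[0,0,-0.7,0,-1],[0,0,-0.3,0,-1],[0,0,0,0,-1],[0,0,0,0,-1],[0,0,0,0,0.2],[0,0,0,0,0.2],[0,0,0,0,0.2]],
])

```text
clock: 9.68
eef_pos: [0.5845, 0.2072, 0.1182]
tool_rot: [0.722, 0.692, 0.001, 0.001]
ft_force: [0.4, -0.3, 0.5]
grip_width: 0.0511
grasp_force: 0.0
```

Call:
apply_moves([
  [[0,0,0,0,0.2],[0,0,0.8,0,0.4],[0,-0.2,0.8,0,0.4],[-0.1,-0.8,0.2,0,0.4],[-0.15,-1,0,0,0.4],[-0.15,-1,0,0,0.4],[-0.15,-1,0,0,0.4],[-0.15,-1,0,0,0.4]],
])

```text
clock: 10.35
eef_pos: [0.5552, 0.0058, 0.1892]
tool_rot: [0.721, 0.693, 0.001, 0.001]
ft_force: [0.5, -0.4, 0.1]
grip_width: 0.0598
grasp_force: 0.0
```

Call:
apply_moves([
  [[-0.15,-1,0,0,0.4],[-0.15,-1,0,0,0.4],[-0.15,-1,0,0,0.4],[-0.15,-1,-0.2,0,0.4],[-0.15,-0.9,-0.4,0,0.4],[-0.1,-0.4,-0.6,0,0.4],[0,0,0,0,0.4],[0,0,0,0,0.4]],
])

```text
clock: 11.02
eef_pos: [0.5201, -0.2052, 0.1394]
tool_rot: [0.722, 0.691, -0.0, -0.001]
ft_force: [0.4, 0.4, 0.6]
grip_width: 0.0598
grasp_force: 0.0
```

```bash
python3 - <<'E'
from h import *
st()
for n in('top','side'):
    p,_=shot(n,n+'5')
    for c,s,w in blobs(p,(110,150,80),(130,255,255)):
        if 140<c[0]<380: print(n,c,s,ray(n,*c,.012).round(4)[:2],ray(n,*c,.088).round(4)[:2])
E
```

```text
11.02 [ 0.5201 -0.2052  0.1394] ang -2.5 w 0.0598 gf 0.0 F [0.4 0.4 0.6] j [-0.38  0.43 -0.02  1.13  0.    1.24]
top [195.9 183.5] 102 [0.5952 0.2152] [0.5832 0.2039]
top [321.6 203.8] 62 [ 0.5237 -0.2097] [ 0.5161 -0.1948]
top [193.1 211.4] 104 [0.5006 0.2234] [0.4944 0.2116]
side [224.1 148.9] 73 [0.506  0.3045] [0.4916 0.2125]
side [266.6 262.4] 109 [ 0.5223 -0.2156] [ 0.5068 -0.2718]
side [276.4 287.3] 130 [ 0.5262 -0.3021] [ 0.5105 -0.3523]
```

Call:
apply_moves([
  [[0.07,-0.24,-0.4,0,0.4],[0,0,-0.8,0,0.4],[0,0,-0.9,0,0.4],[0,0,-0.6,0,0.4],[0,0,-0.3,0,0.4],[0,0,0,0,-1],[0,0,0,0,-1],[0,0,0,0,-1]],
])

```text
clock: 11.78
eef_pos: [0.5262, -0.214, 0.0223]
tool_rot: [0.721, 0.693, 0.001, 0.002]
ft_force: [0.3, -0.4, 0.2]
grip_width: 0.0346
grasp_force: 59.8
```

Call:
apply_moves([
  [[0,0,0,0,-1],[0,0,0,0,-1],[0,0,0.3,0,-1],[0,0,0.6,0,-1],[0,0,0.9,0,-1],[0,0,0.9,0,-1],[0,0,0.9,0,-1],[0,0.2,0.3,0,-1]],
])

```text
clock: 12.45
eef_pos: [0.5272, -0.2086, 0.1836]
tool_rot: [0.722, 0.692, 0.002, 0.006]
ft_force: [1.2, -0.8, -0.6]
grip_width: 0.0351
grasp_force: 59.9
```

```bash
python3 - <<'E'
from h import *
st()
P=get_obs()['eef_pos']; print(proj('side',P))
p,_=shot('side','side6')
for c,s,w in blobs(p,(110,150,80),(130,255,255)):
        if 140<c[0]<380: print(c,s,ray('side',*c,P[2]-.003).round(4)[:2])
E
```

```text
12.45 [ 0.5272 -0.2086  0.1836] ang -2.5 w 0.0351 gf 59.9 F [ 1.2 -0.8 -0.6] j [-0.38  0.4   0.05  1.22 -0.    1.24]
[268.11314288 218.69438662]
[224.2 148.9] 71 [0.4744 0.1003]
[267.4 221.8] 111 [ 0.5233 -0.2159]
[276.5 287.2] 126 [ 0.4915 -0.4134]
```

Call:
apply_moves([
  [[0,0.5,0,0,-1],[0.05,0.9,0,0,-1],[0.05,0.9,0,0,-1],[0.05,0.9,0,0,-1],[0.05,0.9,0,0,-1],[0.05,0.9,0,0,-1],[0.05,0.9,0,0,-1],[0.05,0.9,0,0,-1]],
])

```text
clock: 13.17
eef_pos: [0.5378, 0.0672, 0.1762]
tool_rot: [0.722, 0.692, 0.0, 0.0]
ft_force: [1.1, -0.2, 0.1]
grip_width: 0.035
grasp_force: 59.9
```

Call:
apply_moves([
  [[0,0.9,0,0,-1],[0,0.9,0,0,-1],[0,0.9,0,0,-1],[0,0.6,0,0,-1],[0,0.2,0,0,-1],[0,0,0,0,-1],[0,0,0,0,-1],[0,0,0,0,-1]],
])

```text
clock: 13.83
eef_pos: [0.5381, 0.2041, 0.1761]
tool_rot: [0.722, 0.692, -0.0, 0.0]
ft_force: [0.3, 0.9, -0.5]
grip_width: 0.035
grasp_force: 59.9
```

Call:
apply_moves([
  [[0,0.1,-0.5,0,-1],[0,0,-0.7,0,-1],[0,0,-0.3,0,-1],[0,0,0,0,-1],[0,0,0,0,-1],[0,0,0,0,0.2],[0,0,0,0,0.2],[0,0,0,0,0.2]],
])

```text
clock: 14.5
eef_pos: [0.5393, 0.2096, 0.1179]
tool_rot: [0.722, 0.692, 0.001, 0.001]
ft_force: [0.1, 0.1, -0.4]
grip_width: 0.0514
grasp_force: 0.0
```

Call:
apply_moves([
  [[0,0,0,0,0.2],[0,0,0.8,0,0.2],[0,0,0.8,0,0.2],[0,-0.5,0.2,7,0.2],[0,-0.5,0,7,0.2],[0,-0.5,0,7,0.2],[0,-0.5,0,7,0.2],[0,-0.4,0,7,0.2]],
])

```text
clock: 15.17
eef_pos: [0.5383, 0.1125, 0.1892]
tool_rot: [0.478, 0.879, 0.0, 0.001]
ft_force: [1.1, 0.1, -0.2]
grip_width: 0.0511
grasp_force: 0.0
```

Call:
apply_moves([
  [[0,-0.4,0,7,0.2],[0,0,0,7,0.2],[0,0,0,7,0.2],[0,0,0,7,0.2],[0,0,0,7,0.2],[0,0,0,7,0.2],[0,0,0,7,0.2],[0,0,0,6,0.2]],
])

```text
clock: 15.83
eef_pos: [0.5384, 0.0977, 0.1889]
tool_rot: [0.018, 1.0, 0.0, 0.001]
ft_force: [-0.9, 0.2, 0.1]
grip_width: 0.0512
grasp_force: 0.0
```

Call:
apply_moves([
  [[0,0,0,0,0.2],[0,0,0,0,0.2],[0,0,0,0,0.2]],
])

```text
clock: 16.08
eef_pos: [0.5383, 0.0977, 0.1886]
tool_rot: [0.022, 1.0, 0.0, 0.0]
ft_force: [-0.7, -0.2, -0.5]
grip_width: 0.0517
grasp_force: 0.0
```

```bash
python3 - <<'E'
from h import *
st()
for n in('top','side'):
    p,_=shot(n,n+'7')
    for c,s,w in blobs(p,(110,150,80),(130,255,255)):
        if 140<c[0]<380: print(n,c,s,ray(n,*c,.012).round(4)[:2],ray(n,*c,.088).round(4)[:2])
a=np.load('pics/top7.npz')['p'][150:250,165:265];b=np.load('pics/side7.npz')['p'][110:210,180:280]
cv2.imwrite('pics/c7.png',cv2.resize(np.hstack([a,b]),(800,400),interpolation=cv2.INTER_CUBIC))
E
```

```text
16.08 [0.5383 0.0977 0.1886] ang 87.5 w 0.0517 gf 0.0 F [-0.7 -0.2 -0.5] j [ 0.18  0.36  0.02  1.22 -0.    0.22]
top [348.7 202.6] 84 [ 0.5273 -0.302 ] [ 0.5195 -0.2813]
top [191.1 211.3] 61 [0.501  0.2301] [0.4948 0.2179]
side [253.2 145.9] 33 [0.6096 0.2944] [0.5881 0.2031]
side [224.2 148.8] 73 [0.5065 0.305 ] [0.4921 0.213 ]
side [237.4 147.4] 66 [0.5534 0.3006] [0.5357 0.2089]
side [276.4 287.5] 136 [ 0.5261 -0.3027] [ 0.5103 -0.3529]
```

View pics/c7.png

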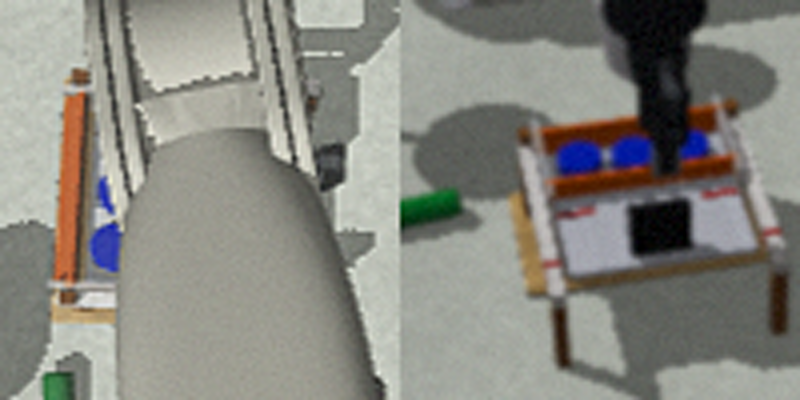

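The crop shows three blue discs lying flat in a row in the hopper (full-image side pixels (224,149), (237,147), (253,146)). The gripper is above the handle and the gate is still shut. Next I grip the handle.

Call:
apply_moves([
  [[-0.08,0,-0.5,0,0.2],[0,0,-0.7,0,0.2],[0,0,-0.6,0,0.2],[0,0,-0.34,0,0.2],[0,0,0,0,0.2],[0,0,0,0,-1],[0,0,0,0,-1],[0,0,0,0,-1]],
])

```text
clock: 16.85
eef_pos: [0.5363, 0.0979, 0.1043]
tool_rot: [0.021, 1.0, 0.0, 0.002]
ft_force: [-0.9, 2.7, 5.5]
grip_width: 0.0155
grasp_force: 20.4
```

Call:
apply_moves([
  [[0,0,0,0,-1],[0,0,0,0,-1],[0,0,0,0,-1],[0,0,0,0,-1]],
])

```text
clock: 17.18
eef_pos: [0.5363, 0.0984, 0.1044]
tool_rot: [0.021, 1.0, 0.001, 0.002]
ft_force: [-0.0, 2.7, 5.9]
grip_width: 0.0152
grasp_force: 59.8
```

```bash
python3 -c "from h import *;st()"
```

```text
17.18 [0.5363 0.0984 0.1044] ang 87.6 w 0.0152 gf 59.8 F [-0.   2.7  5.9] j [ 0.18  0.43 -0.12  1.02  0.    0.22]
```

Call:
apply_moves([
  [[0,-0.1,0,0,-1],[-0.01,-0.2,0,0,-1],[-0.01,-0.25,0,0,-1],[-0.01,-0.25,0,0,-1],[-0.01,-0.25,0,0,-1],[-0.01,-0.25,0,0,-1],[-0.01,-0.2,0,0,-1],[0,-0.1,0,0,-1]],
])

```text
clock: 17.85
eef_pos: [0.5336, 0.0351, 0.1044]
tool_rot: [0.02, 1.0, 0.002, 0.001]
ft_force: [-0.8, 8.6, 6.5]
grip_width: 0.0152
grasp_force: 59.7
```

Call:
apply_moves([
  [[0,0,0,0,-1],[0,0,0,0,-1],[0,0,0,0,-1]],
])

```text
clock: 18.1
eef_pos: [0.5336, 0.0355, 0.1044]
tool_rot: [0.02, 1.0, 0.002, 0.002]
ft_force: [-0.8, 8.1, 6.1]
grip_width: 0.0153
grasp_force: 59.8
```

```bash
cat > chk.py <<'E'
from h import *
import sys
st(); n=sys.argv[1]
for c in('side',):
    p,_=shot(c,c+n)
    for q,s,w in blobs(p,(110,150,80),(130,255,255),8):
        if 140<q[0]<380: print('blue',q,s,ray(c,*q,.02).round(4)[:2])
    r=p[110:220,190:300].astype(int); m=((r[...,2]-np.maximum(r[...,1],r[...,0]))>35)&(abs(r[...,1]-r[...,0])<22)
    k,l,s,ce=cv2.connectedComponentsWithStats(m.astype(np.uint8))
    for i in range(1,k):
        if s[i,4]>2: print('red',ce[i]+[190,110],s[i,4],ray(c,*(ce[i]+[190,110]),.084).round(4)[:2],ray(c,*(ce[i]+[190,110]),.0755).round(4)[:2])
cv2.imwrite(f'pics/c{n}.png',cv2.resize(p[115:205,190:310],(800,600),interpolation=cv2.INTER_CUBIC))
E
python3 chk.py 8
```

```text
18.1 [0.5336 0.0355 0.1044] ang 87.7 w 0.0153 gf 59.8 F [-0.8  8.1  6.1] j [ 0.06  0.41 -0.15  1.01  0.    0.11]
blue [276.4 287.4] 135 [ 0.5245 -0.3077]
red [262.25 148.25] 4 [0.6152 0.1884] [0.6178 0.1984]
red [225. 158.] 3 [0.486  0.1711] [0.4876 0.181 ]
red [272.5 167.5] 8 [0.6223 0.0874] [0.625  0.0966]
red [263.64285714 170.42857143] 14 [0.5917 0.0811] [0.5941 0.0902]
red [217.5 175.5] 8 [0.4467 0.0947] [0.4479 0.104 ]
red [226.27777778 175.94444444] 18 [0.4728 0.0858] [0.4742 0.095 ]
```

View pics/c8.png

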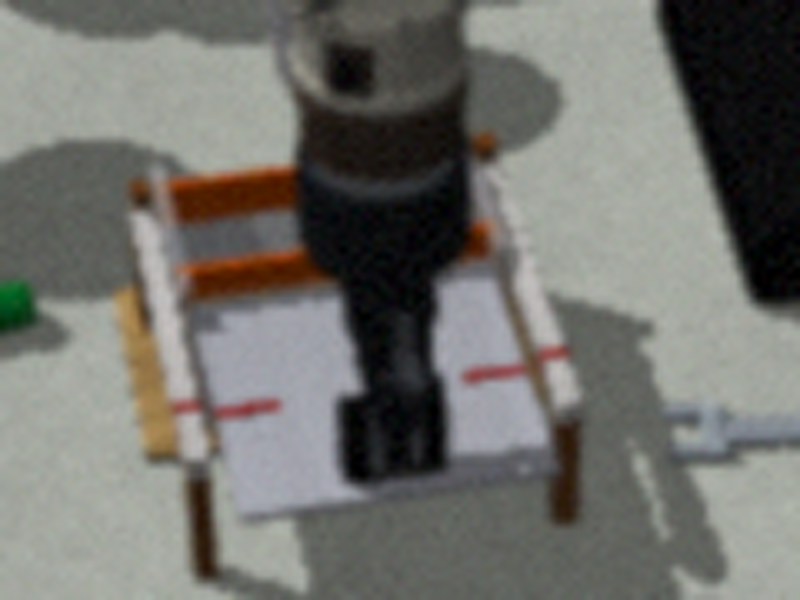

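The crop shows the hopper empty and the pointer lines nearly in line with the rail marks, about 2 mm short by pixels, travel and spring force alike. I'll pull the last 2 mm.

Call:
apply_moves([
  [[0,-0.05,0,0,-1],[0,0,0,0,-1],[0,0,0,0,-1],[0,0,0,0,-1],[0,0,0,0,-1],[0,0,0,0,-1]],
])

```text
clock: 18.65
eef_pos: [0.5336, 0.0338, 0.1044]
tool_rot: [0.02, 1.0, 0.002, 0.001]
ft_force: [-1.5, 8.7, 7.1]
grip_width: 0.0155
grasp_force: 59.8
```

```bash
python3 chk.py 9
```

```text
18.65 [0.5336 0.0338 0.1044] ang 87.7 w 0.0155 gf 59.8 F [-1.5  8.7  7.1] j [ 0.06  0.41 -0.15  1.01  0.    0.1 ]
blue [276.5 287.5] 136 [ 0.5247 -0.308 ]
red [215.66666667 144.        ] 3 [0.4702 0.2499] [0.4716 0.2605]
red [232.5 157. ] 4 [0.5106 0.1698] [0.5124 0.1797]
red [272.5 167.5] 8 [0.6223 0.0874] [0.625  0.0966]
red [263.8125 170.875 ] 16 [0.5917 0.0789] [0.5941 0.0881]
red [217.5 175.5] 8 [0.4467 0.0947] [0.4479 0.104 ]
red [225.93333333 176.33333333] 15 [0.4714 0.0843] [0.4728 0.0935]
```

View pics/c9.png

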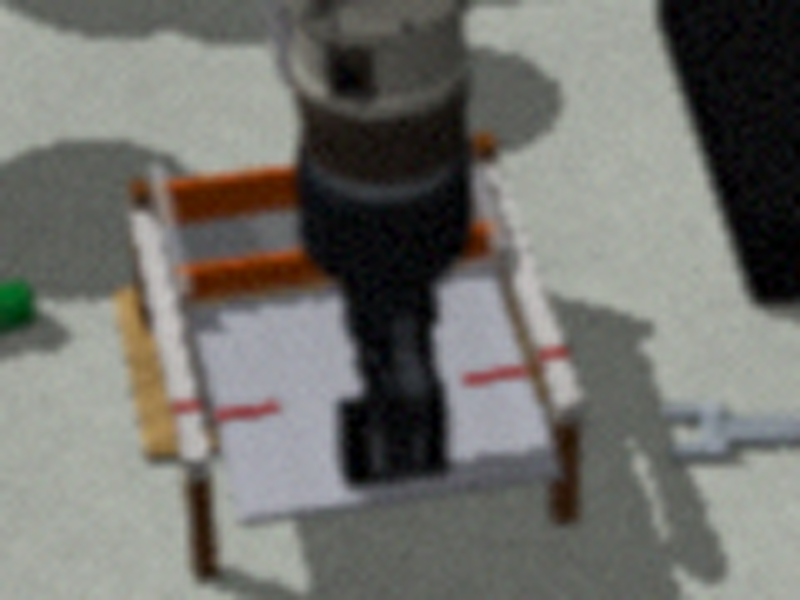

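```bash
python3 - <<'E'
from h import *
p,d=shot('top','top10')
for c,s,w in blobs(p,(105,100,30),(130,255,255),4):
    if 140<c[0]<380: print(c,s,d[int(c[1]),int(c[0])],ray('top',*c,.02).round(4)[:2])
for P in((.494,.209),(.538,.207),(.582,.205)):
    u,v=proj('top',(*P,.02)).round().astype(int); print(u,v,p[v,u],d[v,u])
E
```

```text
[200.2 186.8] 49 1.2141461 [0.5827 0.1994]
[199.5 199.9] 44 1.2069479 [0.5384 0.2013]
[348.5 202.7] 97 1.2396549 [ 0.5261 -0.2991]
[198.7 212.8] 44 1.2019328 [0.4952 0.2035]
197 213 [118  46  37] 1.1962254
198 200 [202  68  54] 1.2028388
199 187 [198  69  54] 1.2124598
```

All three discs show at catch-box floor depth, and the pointers are on the marks. I'm handing in.

```bash
python3 -c "
from h import *
print(order.job_done())"
```

```text
the job is handed in; nothing more can be done
None
```

Three blue discs dropped into the catch box, the gripper is still holding the gate at the red marks (within about 0.5 mm by the side camera), and the job was handed in at about 19 s; no verdict came back.

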